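Load two ink tablets into a spring-loaded tablet magazine

TASK

Load both black ink tablets into the spring-loaded magazine, one at a time: lay a tablet lengthwise on the sprung plate (or on the tablet already in), press it down against the spring and slide it under the two retaining lips until it meets the end stop. Bed it there with a firm, steady push of about 12 N for half a second, but not 20 N, which would chip the ink, then let go so that the lips hold it. Leave the paperweight, cup and bottle where they are.

Things in the scene. Friction and masses are not known exactly. Their poses are not given: they have to be found in the camera images.
- tablet_a_center (a point): One of two identical black pressed-ink tablets, a flat bar 64 mm long (its x axis), 30 mm wide (y) and 14 mm thick (z), 40 g (varies), lying loose and flat on the table. The point is its centre, half-way up. Either end may lead.
- tablet_b_center (a point): The other tablet, identical to the first; the order does not matter.
- end_stop: Upright end wall fixed on the magazine; origin mid-face, level with the underside of the lips (64 mm up). x points the way tablets slide in (into the stop), y across, z up. A tablet that is home touches the stop: its centre at x = -32 here; the upper one, up against the lips, at z = -7, the lower one at z = -21. The wall is 10 mm thick, its top 69 mm up. While pushing, the force felt includes up to 5 N of sliding friction.
- mouth (a point): Mid-point between the two lips' front edges, level with their undersides, 22 mm before the stop; same axes. Lips and side walls run from here to the stop, a flared mouth reaches 7 mm ahead. Channel 33 mm wide; lips 5 mm thick, 23 mm apart, slightly turned up in front. To keep fingers clear of the mouth, hold a tablet by its long sides, 10 mm or more behind its middle.
- magazine: The grey steel magazine, fixed; origin on the table, 35 mm before the stop; same axes. Side walls 47 mm apart outside and 69 mm high, only at the lips. From the mouth towards -x it is open above and on both sides, except for the sprung plate, down to the base plate: 10 mm high, 80 mm wide, from x = -87 to +63 mm.
- follower (a joint): How far the sprung plate is pressed down, m: 0 = up (empty), hard bottom at 0.0335. Plate 23 mm wide, from 90 to 2 mm before the stop, always level; its top at 0 is 1 mm below the lips' underside. Pushes up 2.4 N plus 0.09 N per mm (and is damped). One tablet in: 0.013; two: 0.027. To pass under the lips a new tablet goes 14 mm (at most 18) below first touch.
- paperweight: Bystander, dark wooden bar 95 x 24 x 16 mm with a small brass knob; origin under its centre, x along it.
- water_cup: Bystander, white cup 72 mm across, 75 mm high; origin under its centre.
- bottle: Bystander, clear bottle 60 mm across, 170 mm high; origin under its centre.
Things that resemble listed ones, but are neither listed nor needed, are in the scene too. Leave any yellow look-alike of the part that bears tablet_b_center alone. What is shaped like the part that bears tablet_a_center but red is not meant.

How it is judged:
On the way, in this order (a step that is already met when the one before it is completed fails the run):
1. one tablet, under the lips, is bedded against the end stop with a push of over 7 N, while the other is still outside the magazine (((x of tablet_a_center in the frame of end_stop above -0.034 m and y of tablet_a_center in the frame of end_stop between -0.0035 and 0.0035 m and z of tablet_a_center in the frame of end_stop between -0.03 and -0.005 m and angle between the x axis of tablet_a_center and the x axis of end_stop, either way round below 0.12 rad and angle between the z axis of tablet_a_center and the z axis of end_stop, either way round below 0.06 rad and contact force between tablet_a and end_stop above 7 N and distance between tablet_b_center and end_stop above 0.075 m) or (x of tablet_b_center in the frame of end_stop above -0.034 m and y of tablet_b_center in the frame of end_stop between -0.0035 and 0.0035 m and z of tablet_b_center in the frame of end_stop between -0.03 and -0.005 m and angle between the x axis of tablet_b_center and the x axis of end_stop, either way round below 0.12 rad and angle between the z axis of tablet_b_center and the z axis of end_stop, either way round below 0.06 rad and contact force between tablet_b and end_stop above 7 N and distance between tablet_a_center and end_stop above 0.075 m))), for 0.2 s.
2. it is home under the lips and released, the other still outside (((x of tablet_a_center in the frame of end_stop above -0.034 m and y of tablet_a_center in the frame of end_stop between -0.0035 and 0.0035 m and z of tablet_a_center in the frame of end_stop between -0.009 and -0.005 m and angle between the x axis of tablet_a_center and the x axis of end_stop, either way round below 0.12 rad and angle between the z axis of tablet_a_center and the z axis of end_stop, either way round below 0.06 rad and contact force between the fingers and tablet_a below 0.2 N and distance between tablet_b_center and end_stop above 0.075 m) or (x of tablet_b_center in the frame of end_stop above -0.034 m and y of tablet_b_center in the frame of end_stop between -0.0035 and 0.0035 m and z of tablet_b_center in the frame of end_stop between -0.009 and -0.005 m and angle between the x axis of tablet_b_center and the x axis of end_stop, either way round below 0.12 rad and angle between the z axis of tablet_b_center and the z axis of end_stop, either way round below 0.06 rad and contact force between the fingers and tablet_b below 0.2 N and distance between tablet_a_center and end_stop above 0.075 m))), for 0.2 s.
3. the second tablet, above the first and under the lips, is bedded against the end stop with a push of over 7 N (((x of tablet_a_center in the frame of end_stop above -0.034 m and y of tablet_a_center in the frame of end_stop between -0.0035 and 0.0035 m and z of tablet_a_center in the frame of end_stop between -0.014 and -0.005 m and angle between the x axis of tablet_a_center and the x axis of end_stop, either way round below 0.12 rad and angle between the z axis of tablet_a_center and the z axis of end_stop, either way round below 0.06 rad and contact force between tablet_a and end_stop above 7 N and z of tablet_b_center in the frame of end_stop below -0.0185 m and distance between tablet_b_center and end_stop below 0.05 m) or (x of tablet_b_center in the frame of end_stop above -0.034 m and y of tablet_b_center in the frame of end_stop between -0.0035 and 0.0035 m and z of tablet_b_center in the frame of end_stop between -0.014 and -0.005 m and angle between the x axis of tablet_b_center and the x axis of end_stop, either way round below 0.12 rad and angle between the z axis of tablet_b_center and the z axis of end_stop, either way round below 0.06 rad and contact force between tablet_b and end_stop above 7 N and z of tablet_a_center in the frame of end_stop below -0.0185 m and distance between tablet_a_center and end_stop below 0.05 m))), for 0.2 s.
At the end, for the whole second after the job is handed in: Both tablets lie in the magazine one above the other, each within 2 mm of the end stop, 3.5 mm of the channel's middle and 0.12 rad of its direction, level within 0.06 rad; the upper one up against the lips within 2 mm, the lower one under it within 2.5 mm; both released and at rest (((x of each of tablet_a_center, tablet_b_center in the frame of end_stop above -0.034 m and y of tablet_a_center in the frame of end_stop between -0.0035 and 0.0035 m and z of tablet_a_center in the frame of end_stop between -0.009 and -0.005 m and angle between the x axis of each of tablet_a_center, tablet_b_center and the x axis of end_stop, either way round below 0.12 rad and angle between the z axis of each of tablet_a_center, tablet_b_center and the z axis of end_stop, either way round below 0.06 rad and y of tablet_b_center in the frame of end_stop between -0.0035 and 0.0035 m and z of tablet_b_center in the frame of end_stop between -0.0235 and -0.0185 m) or (x of each of tablet_b_center, tablet_a_center in the frame of end_stop above -0.034 m and y of tablet_b_center in the frame of end_stop between -0.0035 and 0.0035 m and z of tablet_b_center in the frame of end_stop between -0.009 and -0.005 m and angle between the x axis of each of tablet_b_center, tablet_a_center and the x axis of end_stop, either way round below 0.12 rad and angle between the z axis of each of tablet_b_center, tablet_a_center and the z axis of end_stop, either way round below 0.06 rad and y of tablet_a_center in the frame of end_stop between -0.0035 and 0.0035 m and z of tablet_a_center in the frame of end_stop between -0.0235 and -0.0185 m)) and contact force between the fingers and tablet_a below 0.2 N and contact force between the fingers and tablet_b below 0.2 N and linear speed of each of tablet_a, tablet_b below 0.01 m/s); the robot touches nothing.
It fails at once if a tablet is pushed against the end stop with more than 20 N (contact force between any of tablet_a, tablet_b and end_stop above 20 N).
It fails at once if a tablet is forced against any part of the magazine with more than 30 N (contact force between any of tablet_a, tablet_b and magazine above 30 N).
It fails at once if the wooden paperweight is moved by more than 20 mm (distance of paperweight from where it was at the start of the episode above 0.02 m).
It fails at once if the water cup is moved by more than 20 mm (distance of water_cup from where it was at the start of the episode above 0.02 m).
It fails at once if the water bottle is moved by more than 20 mm (distance of bottle from where it was at the start of the episode above 0.02 m).
It also fails if it takes over 72 s, if anything falls off the work surface, if the arm or the gripper's body presses on something with over 40 N, if the wrist force passes 120 N, or if a joint passes its speed limit or range.

ROBOT

A 6-joint arm with a two-finger parallel gripper is mounted at the origin on the work surface. World frame = base frame: x ahead of the robot, y to its left, z up, the work surface at z = 0. Lengths are in m, angles in rad, forces in N, time in s.
With the tool pointing down it reaches from about 0.3 to 0.85 m from the base axis. Payload 4.2 kg.
Tool frame: the origin (TCP) lies on the front face of the gripper's body, between the roots of the fingers; the fingertips stand 78 mm ahead of it and the grasp point (between the pads) lies bot.tcp_to_grasp ahead of it (bot.tcp_to_grasp is the distance from the TCP to the grasp point, in m); z points along the fingers, y is the direction in which the jaws open and shut (so a half turn about z gives the same grasp; the last joint's range is limited). The gripper opens to 91 mm and grips with 3 to 60 N. Pads are 32 mm wide; open, the fingers measure 118 mm over their backs; the gripper's body (76 mm by 178 mm) begins 60 mm behind the grasp point.
Start: joints at [1.171, 0.32, 1.565, -0, 1.257, -0.02], TCP at [0.213, 0.534, 0.292] pointing down, gripper open.
Joint ranges: [-3.11, 3.11], [-0.84, 2.01], [0.21, 2.61], [-1.34, 4.49], [0.05, 2.63], [-2.56, 2.56]. Speed limits (rad/s): [2.57, 2.57, 3.14, 3.14, 3.14, 3.14].

INTERFACE

Orientations are given as a unit quaternion [w, x, y, z].
In Python, from bench import bot gives the robot as it stands. The module is installed in compiled form; this text tells all that it offers.
- The arm moves only by the shell command python3 -m pendant 'ROWS' [FORCE]. ROWS is JSON, a list of rows, each a list of 3 entries, a list of its own where there are three numbers: the gripper command: -1 is fully open, 1 is shut, values between are in proportion, then the shift along the tool's x, y, z in mm, then the turn about the tool's z in degrees. In form: [[claw, [x, y, z], turn], ...]. A call has 1 to 12 rows; each row shifts and turns the commanded pose from where the row before left it, along the tool's axes as they then stand; what a row does not reach is not made up. A row lasts 1/8 s, in which the tool goes at most 62.5 mm and 10.7 degrees, less where a joint would pass 70% of its speed; a pose out of reach is approached as far as the arm can. A call with a gripper value outside its range is refused whole. The fingers move at their own pace and stop on an object; FORCE is the grip in N (left out, the last holds). Time passes only in rows, so rows that do not move let the fingers close. It gives the time, the measured TCP pose, the force and the opening at its end, in the units of the state.
- bot.get_obs(): the state, without advancing time (a new reading comes with each control period).
- bot.read_camera(name): name is "scene" or "top" or "wrist"; returns (picture, depth): 400x640x3 uint8, red, green, blue; 400x640 float32, m along the optical axis (not along the pixel's ray), 0 where there is no reading.
- bot.camera_model(name): a dict with "fx", "fy", "cx", "cy" (pixels), "R" (3x3) and "t" (3): a world point X has camera coordinates R X + t; the wrist camera has in their place "tool_from_camera" (4x4, takes a point from camera to tool coordinates, whose origin is the TCP and whose axes are the flange's). Camera axes: x right, y down, z forward; pixel columns grow to the right and rows downward; lengths in m; the calibration is good to about 2 mm. A picture is of the moment at which its call begins: read the wrist's pose just before it. camera_model takes no time and is no camera call.
- bot.hand_in(): hands the job in, once; it reports no verdict.
The state is a dict: "time_s": time; "joint_positions": joint angles; "qd": joint speeds; "effort": joint torques, N m; "tool_pos": TCP position; "tcp_rot": TCP orientation; "ft_force": force on the tool from outside, world axes, zero at the start; "wrist_torque": the same for the moment, N m; "opening": finger opening in m.
Only numpy, scipy, OpenCV 4.12 (cv2) and the standard library are available. Lean on these libraries where they do the work, as an engineer would, in place of code of your own. Each camera call takes 0.05 s, during which the arm holds its last target. There are 200 camera calls.

## Working session

There is one attempt and no reset: what is moved stays moved. The work goes in short steps, Python scripts to look and compute and a shell command to move; the robot and the scene stay as the last step left them, time stands still between calls to the robot, and variables do not carry over. Pictures are saved under pics/ and viewed, about 8 in all and at most 12, crops included, and the job is handed in when it is done.

```bash
mkdir -p pics; cat > h.py <<'E'
import numpy as np, cv2
from bench import bot
from scipy.spatial.transform import Rotation as Ro
def cam(n):
    o=bot.get_obs(); p,d=bot.read_camera(n); m=bot.camera_model(n)
    K=np.array([[m['fx'],0,m['cx']],[0,m['fy'],m['cy']],[0,0,1]])
    if 'R' in m: R=np.array(m['R']);t=np.array(m['t']);Rw=R.T;c=-R.T@t
    else:
        T=np.array(m['tool_from_camera']);q=np.array(o['tcp_rot']);Rt=Ro.from_quat(q[[1,2,3,0]]).as_matrix()
        Rw=Rt@T[:3,:3];c=Rt@T[:3,3]+np.array(o['tool_pos'])
    return p,d,K,Rw,c
def plane(uv,z,K,Rw,c):
    uv=np.atleast_2d(uv).astype(float)
    r=np.c_[uv,np.ones(len(uv))]@np.linalg.inv(K).T@Rw.T
    return c+r*((z-c[2])/r[:,2])[:,None]
def cloud(d,K,Rw,c):
    v,u=np.indices(d.shape); r=np.stack([(u-K[0,2])/K[0,0],(v-K[1,2])/K[1,1],np.ones(d.shape)],-1)*d[...,None]
    P=r@Rw.T+c; P[d==0]=np.nan; return P
def proj(X,K,Rw,c):
    x=(np.atleast_2d(X)-c)@Rw@K.T; return x[:,:2]/x[:,2:]
E
python3 - <<'E'
from h import *
for n in('top','scene'):
    p,d,K,Rw,c=cam(n); cv2.imwrite(f'pics/{n}0.png',p[...,::-1]); np.savez(f'{n}0.npz',p=p,d=d,K=K,Rw=Rw,c=c); print(n,c,Rw[:,2],K[0])
o=bot.get_obs();print(o,bot.tcp_to_grasp,bot.camera_model('wrist'))
E
```

```text
top [0.43386001 0.04244785 0.99769756] [ 0.08526881  0.00783799 -0.99632715] [370.06576753   0.         328.47939267]
scene [1.0705581  0.01538016 0.76171071] [-0.62929956  0.05487998 -0.77522271] [387.54636606   0.         314.7174899 ]
{'time_s': 0.1, 'joint_positions': array([ 1.17100868e+00,  3.20195958e-01,  1.56553367e+00,  7.25260069e-06,
        1.25743693e+00, -1.99764751e-02]), 'qd': array([-0.0005249 , -0.00317887, -0.00286708, -0.00038459, -0.00088016,
       -0.00051682]), 'effort': array([ 2.35705611e-04, -4.13324332e+01, -2.32511491e+01,  7.29641318e-02,
        4.21954121e-02, -7.85104726e-05]), 'tool_pos': array([0.21303331, 0.53372025, 0.29153174]), 'tcp_rot': array([-1.67330447e-04,  1.88767220e-01,  9.82021546e-01, -7.68964835e-04]), 'ft_force': array([-0.08146161,  0.42859816,  0.06672264]), 'wrist_torque': array([0.02056309, 0.05098182, 0.00434182]), 'opening': 0.09104543912506595} 0.0595 {'fx': 336.7238792693288, 'fy': 336.7238792693288, 'cx': 316.1720358435926, 'cy': 202.51306639901068, 'tool_from_camera': array([[ 4.16748730e-04, -9.56596902e-01, -2.91414126e-01,
         8.20642970e-02],
       [ 9.99999779e-01,  5.49699994e-04, -3.74356159e-04,
         6.30249271e-04],
       [ 5.18298286e-04, -2.91413906e-01,  9.56596920e-01,
        -9.30205708e-02],
       [ 0.00000000e+00,  0.00000000e+00,  0.00000000e+00,
         1.00000000e+00]])}
```

View pics/top0.png

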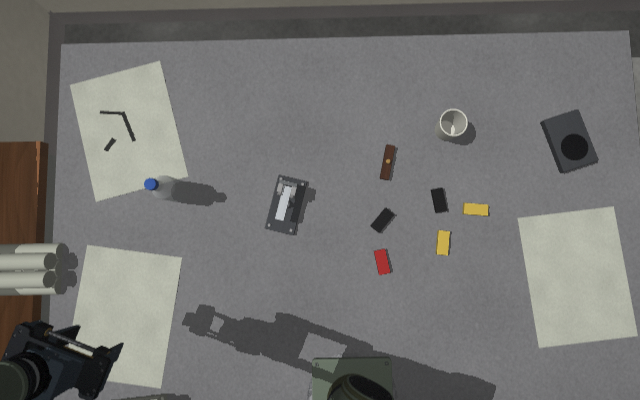

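View pics/scene0.png

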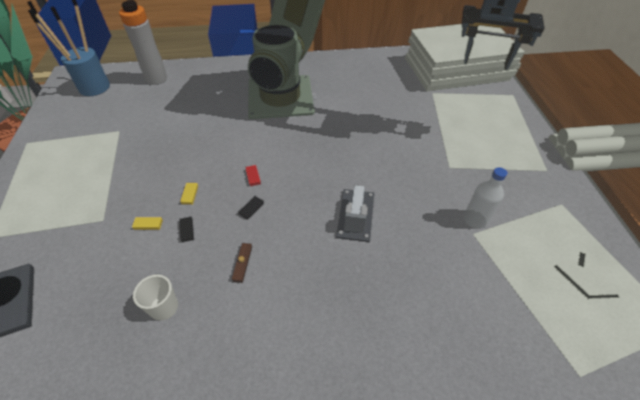

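The top view shows the black tablets at (382,220) and (439,200). Possible confusions are the yellow bars at (476,210) and (443,243), the red bar at (383,262), the paperweight at (388,162), a small dark mark on the paper at (110,145) and the inkstone at (570,140). I choose the two plain black bars. The magazine is at (287,205).

```bash
python3 - <<'E'
from h import *
f=np.load('top0.npz');p,d,K,Rw,c=[f[k] for k in('p','d','K','Rw','c')]
g=p.max(2)
for u,v in((382,220),(439,200)):
    m=np.zeros(g.shape,np.uint8); m[v-20:v+20,u-20:u+20]=(g[v-20:v+20,u-20:u+20]<60)
    cs=max(cv2.findContours(m,0,2)[0],key=cv2.contourArea)
    for z in(.014,):
        X=plane(cs[:,0],z,K,Rw,c)[:,:2].astype(np.float32)*1000
        (cx,cy),wh,a=cv2.minAreaRect(X); print((cx,cy),wh,a)
P=cloud(d,K,Rw,c)
for u,v in((285,203),(290,185),(278,215),(301,190),(382,220)): print(u,v,P[v,u])
a=cv2.resize(p[160:260,240:340],None,fx=5,fy=5,interpolation=2); b=cv2.resize(p[170:270,365:425],None,fx=5,fy=5,interpolation=2)
cv2.imwrite('pics/crop1.png',np.hstack([a,b])[...,::-1])
Pc=P[160:250,250:325].reshape(-1,3); Pc=Pc[Pc[:,2]>.03]; print(len(Pc),np.histogram(Pc[:,2],bins=np.arange(.03,.09,.004)))
E
```

```text
(456.917724609375, -90.47508239746094) (30.178945541381836, 63.71908187866211) 49.237884521484375
(507.0478515625, -243.03167724609375) (62.95100784301758, 32.755516052246094) 9.24355411529541
285 203 [0.50315894 0.1601905  0.0634625 ]
290 185 [0.54817881 0.14646316 0.06860094]
278 215 [0.47313252 0.17825714 0.06290355]
301 190 [0.5410639  0.12343956 0.01190688]
382 220 [ 0.45656495 -0.09066021  0.01311617]
527 (array([  5,   3,   4,   2,   5,   2,   7,  74, 241, 124,  60,   0,   0,
         0]), array([0.03 , 0.034, 0.038, 0.042, 0.046, 0.05 , 0.054, 0.058, 0.062,
       0.066, 0.07 , 0.074, 0.078, 0.082, 0.086]))
```

View pics/crop1.png

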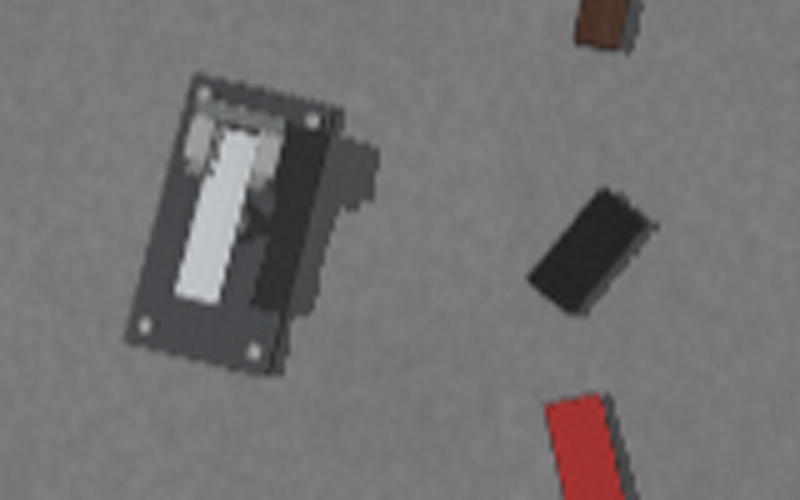

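The crop shows the magazine with its stop at the far end (crop 235,110, towards world +x) and its lips beside it. The plate runs down to (200,300), with a yaw of about -14.6°. The black tablet is clear at crop (590,250). Next I'll move the wrist camera above the magazine.

```bash
python3 -m pendant '[[-1,[-45,-27,0],0],[-1,[-45,-27,0],0],[-1,[-45,-27,5],0],[-1,[-45,-27,5],0],[-1,[-45,-27,5],0],[-1,[-45,-27,5],0],[-1,[-45,-27,10],0],[-1,[-45,-27,10],0],[-1,[-45,-25,0],0],[-1,[0,0,0],-7],[-1,[0,0,0],0],[-1,[0,0,0],0]]' 40
python3 - <<'E'
from h import *
p,d,K,Rw,c=cam('wrist'); cv2.imwrite('pics/w1.png',p[...,::-1]); np.savez('w1.npz',p=p,d=d,K=K,Rw=Rw,c=c)
o=bot.get_obs();print(o['tool_pos'],o['tcp_rot'],o['ft_force'])
E
```

```text
time_s: 1.6
tool_pos: [0.4996, 0.1604, 0.2521]
tcp_rot: [-0.0, 0.129, 0.992, -0.0]
ft_force: [0.0, 1.2, 0.2]
opening: 0.0916
[0.49954131 0.16052191 0.25216264] [-1.69745228e-04  1.28628562e-01  9.91692828e-01  1.18224589e-06] [-0.50813772 -0.74638131 -0.61017038]
```

View pics/w1.png

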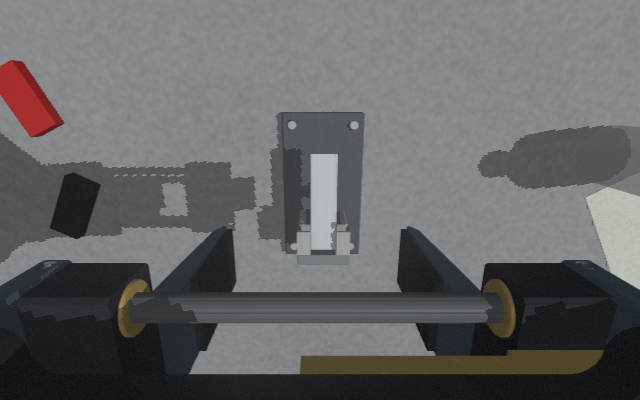

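Wrist view: the sprung plate spans (311–338, 154–250), with the lips at (305,235) and (343,235) and the stop at (324,258). The image up direction is tool +x, which points backwards out of the magazine. Now I'll measure it.

```bash
python3 - <<'E'
from h import *
f=np.load('w1.npz');p,d,K,Rw,c=[f[k] for k in('p','d','K','Rw','c')]
P=cloud(d,K,Rw,c)
def rect(uvmask,z,name):
    cs=max(cv2.findContours(uvmask.astype(np.uint8),0,2)[0],key=cv2.contourArea)
    X=plane(cs[:,0],z,K,Rw,c)[:,:2].astype(np.float32)*1000
    r=cv2.minAreaRect(X); print(name,r); print(cv2.boxPoints(r).round(1).tolist())
roi=np.zeros(d.shape,bool);roi[105:272,270:370]=1
rect(roi&(p.min(2)>165)&(np.indices(d.shape)[0]<208),.063,'plate back part')
rect(roi&(P[...,2]>.0635+.001)&(P[...,2]<.08),.069,'lips+stop')
base=roi&(P[...,2]>.006)
rect(base,.010,'base')
for v,u in((170,324),(200,324),(230,324),(235,300),(235,348),(259,310),(259,340)): print(v,u,P[v,u].round(4))
# tablet 1
m=np.zeros(d.shape,bool);m[165:245,40:110]=(p[165:245,40:110].max(2)<40); rect(m,.014,'tab')
# plate edges per row
for v in (160,175,190,205): 
    r=np.where(p[v,290:360].min(1)>165)[0]+290; print(v,plane([[r[0]-.5,v],[r[-1]+.5,v]],.063,K,Rw,c)[:,:2].round(4).tolist())
for v in (230,240):
    g=p[v,285:365].min(1); print(v,g.tolist())
E
```

```text
plate back part ((486.4654541015625, 170.99766540527344), (21.088159561157227, 46.96058654785156), 76.06846618652344)
[[461.1000061035156, 166.39999389648438], [506.70001220703125, 155.10000610351562], [511.79998779296875, 175.60000610351562], [466.20001220703125, 186.89999389648438]]
lips+stop ((540.9081420898438, 156.40740966796875), (47.10978317260742, 38.69386291503906), 75.21851348876953)
[[516.2000122070312, 138.60000610351562], [553.5999755859375, 128.6999969482422], [565.5999755859375, 174.1999969482422], [528.2000122070312, 184.10000610351562]]
base ((510.8065185546875, 164.4106903076172), (79.6311264038086, 161.89096069335938), 75.09587860107422)
[[422.29998779296875, 146.8000030517578], [578.7999877929688, 105.0999984741211], [599.2999877929688, 182.10000610351562], [442.79998779296875, 223.6999969482422]]
170 324 [0.4771 0.1736 0.0629]
200 324 [0.503  0.167  0.0626]
230 324 [0.5298 0.1601 0.0638]
235 300 [0.527  0.1388 0.0689]
235 348 [0.5373 0.1798 0.0701]
259 310 [0.5512 0.1414 0.0701]
259 340 [0.5581 0.1675 0.0701]
tab ((457.89630126953125, -86.55245208740234), (34.641
[... 417 characters left out ...]
, 76, 79, 106, 134, 135, 134, 134, 133, 136, 135, 134, 135, 157, 176, 176, 175, 175, 177, 176, 178, 178, 179, 180, 180, 178, 179, 179, 176, 178, 181, 179, 179, 178, 177, 163, 116, 108, 110, 135, 135, 135, 135, 134, 134, 134, 135, 123, 83, 82, 84, 84, 85, 83, 85, 83, 84, 84, 85, 86, 84, 109, 140, 137, 137, 136, 136]
240 [66, 59, 59, 61, 62, 59, 60, 61, 60, 60, 64, 96, 143, 153, 152, 152, 152, 156, 156, 155, 155, 154, 155, 155, 154, 145, 156, 175, 175, 174, 176, 176, 176, 177, 177, 178, 179, 178, 176, 176, 177, 175, 179, 181, 179, 178, 163, 117, 116, 116, 107, 122, 156, 153, 153, 152, 156, 157, 156, 155, 157, 156, 155, 155, 144, 97, 84, 81, 84, 84, 85, 83, 83, 90, 118, 136, 136, 136, 136, 137]
```

The different features agree: yaw -15.0°, n·p = 291.0 mm and stop at u·p = 491.9 mm. Now I'll go over the nearer black tablet.

```bash
python3 -m pendant '[[-1,[-2,-49,0],0],[-1,[-2,-49,0],0],[-1,[-2,-49,10],0],[-1,[-1,-49,20],0],[-1,[0,-49,32],0],[-1,[0,0,0],9],[-1,[0,0,0],9],[-1,[0,0,0],8],[-1,[0,0,0],0],[-1,[0,0,0],0]]' 40
cat > tab.py <<'E'
from h import *; import sys
p,d,K,Rw,c=cam('wrist'); o=bot.get_obs(); n=sys.argv[1]; cv2.imwrite(f'pics/{n}.png',p[...,::-1])
P=cloud(d,K,Rw,c); m=((p.max(2)<60)&(abs(P[...,2]-.0135)<.004)).astype(np.uint8); m=cv2.morphologyEx(m,cv2.MORPH_OPEN,np.ones((3,3)))
q=o['tcp_rot'];Rt=Ro.from_quat(q[[1,2,3,0]]).as_matrix(); print(o['tool_pos'],np.degrees(np.arctan2(Rt[1,0],Rt[0,0])))
for cs in cv2.findContours(m,0,2)[0]:
    if cv2.contourArea(cs)<500: continue
    X=plane(cs[:,0],.014,K,Rw,c)[:,:2].astype(np.float32)*1000; r=cv2.minAreaRect(X)
    L=r[2]+(90 if r[1][1]>r[1][0] else 0); C=np.array([*r[0],14])/1000
    print(cs[:,0].mean(0).astype(int),r,'long dir',L,'in tool mm',((C-o['tool_pos'])@Rt*1000).round(1))
E
python3 tab.py t1
```

```text
time_s: 2.9
tool_pos: [0.4443, -0.0783, 0.1903]
tcp_rot: [0.0, 0.347, 0.938, 0.0]
ft_force: [-0.4, 0.1, -0.6]
opening: 0.0912
[ 0.4443527  -0.07832172  0.19032829] 139.34848290185823
[227 350] ((509.8297119140625, -241.67605590820312), (59.42294692993164, 33.708377838134766), 9.231522560119629) long dir 9.231522560119629 in tool mm [-156.1  -81.3  176.3]
[315 210] ((457.771484375, -90.13397216796875), (28.835254669189453, 64.50489807128906), 48.50334167480469) long dir 138.5033416748047 in tool mm [-17.8  -0.3 176.3]
[580  82] ((508.2948913574219, 138.23887634277344), (33.80246353149414, 101.94660186767578), 75.40214538574219) long dir 165.4021453857422 in tool mm [ 92.6 205.9 176.3]
```

View pics/t1.png

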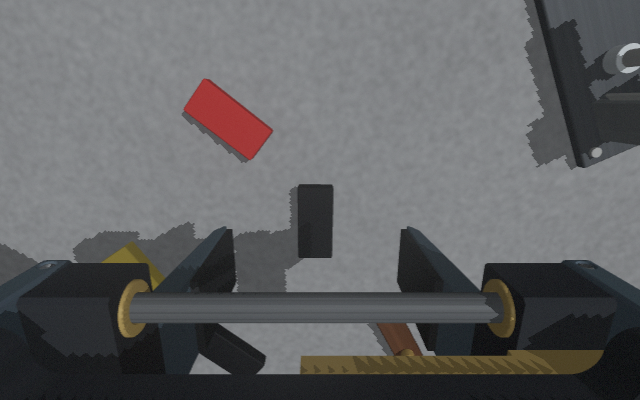

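The black tablet is at (316,220), centred between the jaws, with the red bar well clear at (228,120). I'll descend, grip and lift.

```bash
python3 -m pendant '[[-1,[-1,0,40],1],[-1,[0,0,40],0],[-1,[0,0,25],0],[-1,[0,0,5],0],[1,[0,0,0],0],[1,[0,0,0],0],[1,[0,0,0],0],[1,[0,0,0],0],[1,[0,0,0],0],[1,[0,0,0],0],[1,[0,0,0],0],[1,[0,0,0],0]]' 40
```

```text
time_s: 4.45
tool_pos: [0.445, -0.0793, 0.0802]
tcp_rot: [-0.0, 0.356, 0.934, 0.0]
ft_force: [-0.8, -0.2, 0.7]
opening: 0.0295
```

```bash
python3 -m pendant '[[1,[0,0,-30],0],[1,[0,0,-40],-9],[1,[0,0,-30],-9],[1,[0,0,0],-8.7],[1,[8,50,0],0],[1,[8,50,0],0],[1,[8,50,0],0],[1,[8,50,0],0],[1,[9.5,52.5,0],0],[1,[0,0,0],0],[1,[0,0,0],0],[1,[0,0,0],0]]'
cat > chk.py <<'E'
from h import *; import sys
p,d,K,Rw,c=cam('wrist'); o=bot.get_obs(); n=sys.argv[1]
q=o['tcp_rot'];Rt=Ro.from_quat(q[[1,2,3,0]]).as_matrix(); t=o['tool_pos']*1000
u=np.array([.9659,-.2588]);nn=np.array([.2588,.9659])
print('TCP stop-frame x,y,z',u@t[:2]-491.9,nn@t[:2]-291.0,t[2]-64,'yaw',np.degrees(np.arctan2(Rt[1,0],Rt[0,0])),'F',o['ft_force'].round(1),'open',o['opening'],o['time_s'])
P=cloud(d,K,Rw,c); Pm=np.stack([P[...,:2]@u*1000-491.9,P[...,:2]@nn*1000-291.0,P[...,2]*1000-64],-1)
np.savez('chk.npz',p=p,d=d,Pm=Pm,K=K,Rw=Rw,c=c); cv2.imwrite(f'pics/{n}.png',p[...,::-1])
E
python3 chk.py m1
```

```text
time_s: 5.95
tool_pos: [0.4704, 0.1741, 0.1801]
tcp_rot: [-0.0, 0.132, 0.991, -0.0]
ft_force: [0.3, -0.1, -0.3]
opening: 0.029
TCP stop-frame x,y,z -82.51032579449742 -1.0976048783976466 116.21744537396319 yaw 164.83587369443367 F [ 0.1 -0.3 -0.5] open 0.029976256662193557 6.0
```

View pics/m1.png

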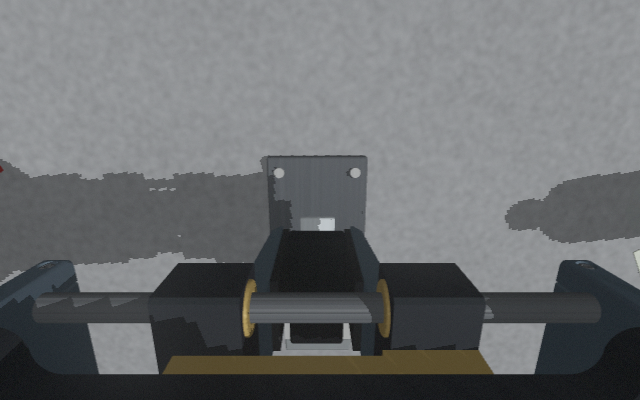

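The tablet is held between the pads (270–362, 231–342), above the plate and in line with the base plate at (316,156). Next I'll get its offset in the tool frame and recheck the lateral alignment.

```bash
python3 - <<'E'
from h import *
f=np.load('chk.npz');p,Pm,K,Rw,c=[f[k] for k in('p','Pm','K','Rw','c')]
u=np.array([.9659,-.2588]);nn=np.array([.2588,.9659])
def mg(uv,z):
    X=plane(uv,z/1000,K,Rw,c)*1000; return np.c_[X[:,:2]@u-491.9,X[:,:2]@nn-291.0]
print(Pm[235:345:15,316].round(1).tolist())
print('rear',mg([[275,231],[316,231],[358,231]],114).round(1).tolist(),'front',mg([[316,342]],114).round(1).tolist())
for v in(165,190,215):
    g=p[v,240:390].mean(1); k=abs(np.diff(cv2.GaussianBlur(g[None],(1,1),0)[0])); i=np.where(k>12)[0]+240
    print(v,i.tolist(), mg([[i[0]+.5,v],[i[-1]+.5,v]],10).round(1).tolist())
print([p[v,316].max() for v in range(222,236)],[p[v,316].max() for v in range(334,352)])
E
```

```text
[[-96.6, -0.7, 44.5], [-90.9, -0.7, 50.7], [-81.9, -0.8, 49.8], [-74.0, -0.8, 51.4], [-115.3, -0.6, 131.0], [-112.5, -0.6, 133.7], [-45.6, -0.8, 50.7], [-36.1, -0.9, 51.2]]
rear [[-101.1, -21.5], [-101.1, -0.7], [-101.1, 20.6]] front [[-33.8, -0.9]]
165 [260, 261, 266, 366, 367] [[-115.6, -44.7], [-115.5, 39.8]]
190 [267, 273, 274, 365, 366] [[-95.2, -40.1], [-95.1, 39.9]]
215 [268, 290, 291, 364, 365] [[-73.9, -40.2], [-73.7, 39.9]]
[np.uint8(132), np.uint8(132), np.uint8(133), np.uint8(132), np.uint8(134), np.uint8(131), np.uint8(132), np.uint8(133), np.uint8(108), np.uint8(35), np.uint8(31), np.uint8(34), np.uint8(30), np.uint8(32)] [np.uint8(29), np.uint8(30), np.uint8(32), np.uint8(31), np.uint8(38), np.uint8(36), np.uint8(37), np.uint8(39), np.uint8(39), np.uint8(81), np.uint8(132), np.uint8(132), np.uint8(132), np.uint8(132), np.uint8(131), np.uint8(125), np.uint8(150), np.uint8(148)]
```

```bash
python3 -m pendant '[[1,[0,1,25],0],[1,[0,0,15],0],[1,[0,0,6],0],[1,[0,0,6],0],[1,[0,0,0],0],[1,[0,0,0],0]]' 
python3 chk.py m2
```

```text
time_s: 6.75
tool_pos: [0.471, 0.1763, 0.1286]
tcp_rot: [0.0, 0.131, 0.991, 0.0]
ft_force: [-1.2, -2.1, 2.6]
opening: 0.0296
TCP stop-frame x,y,z -82.63664779138674 1.1964106730856088 64.61664834687832 yaw 164.94371334718937 F [-1.6 -2.8  3.7] open 0.029232408382800067 6.8
```

```bash
python3 -m pendant '[[1,[0,0,0],0],[1,[0,0,0],0]]'; python3 chk.py m3; python3 chk.py m4; python3 - <<'E'
from h import *
f=np.load('chk.npz');p,Pm,K,Rw,c=[f[k] for k in('p','Pm','K','Rw','c')]
for r in (245,280,330,338):
    print(r,p[r,255:375].max(1).tolist())
E
```

```text
time_s: 7.05
tool_pos: [0.471, 0.1763, 0.1284]
tcp_rot: [0.0, 0.131, 0.991, 0.0]
ft_force: [-1.8, -1.8, 2.4]
opening: 0.0294
TCP stop-frame x,y,z -82.62198773294097 1.1948880268296875 64.4181438685691 yaw 164.9478795614336 F [-1.4 -2.5  3.1] open 0.029499754117437386 7.1
TCP stop-frame x,y,z -82.61208471276757 1.2220632665092808 64.37181167691853 yaw 164.94647546620118 F [-1.  -1.5  3.8] open 0.029402025033352687 7.15
245 [86, 58, 59, 63, 59, 61, 60, 62, 60, 57, 57, 56, 56, 58, 55, 58, 57, 57, 54, 60, 57, 55, 55, 46, 35, 31, 32, 31, 31, 31, 30, 31, 27, 26, 27, 28, 27, 25, 27, 33, 32, 25, 32, 30, 31, 28, 29, 29, 24, 28, 26, 25, 31, 30, 29, 29, 30, 28, 26, 34, 29, 28, 28, 29, 32, 29, 29, 28, 29, 28, 28, 29, 30, 31, 31, 28, 29, 28, 32, 30, 36, 34, 33, 32, 34, 32, 30, 35, 29, 31, 30, 35, 34, 37, 34, 31, 38, 33, 38, 49, 58, 61, 61, 61, 59, 59, 59, 59, 60, 61, 62, 59, 64, 62, 70, 84, 111, 137, 148, 150]
280 [47, 57, 54, 56, 57, 53, 56, 56, 56, 57, 54, 56, 57, 55, 45, 34, 29, 26, 27, 28, 27, 27, 29, 27, 24, 27, 30, 27, 28, 28, 24, 28, 23, 24, 24, 25, 25, 27, 25, 26, 25, 33, 26, 24, 25, 26, 
[... 578 characters left out ...]
, 30, 28, 27, 28, 33, 28, 29, 28, 29, 24, 30, 28, 29, 33, 26, 30, 31, 19, 35, 62, 81, 92, 106, 112, 101, 58, 25, 30, 28, 32, 31, 38, 35, 33, 36, 39, 35, 40, 51, 50, 48, 54, 52, 53, 49, 50, 51, 50, 48, 49, 46]
338 [32, 29, 31, 41, 51, 49, 51, 51, 53, 52, 53, 48, 50, 55, 52, 51, 45, 36, 37, 38, 36, 38, 37, 35, 33, 35, 39, 86, 124, 125, 123, 114, 77, 58, 54, 35, 34, 37, 36, 38, 38, 38, 40, 38, 41, 40, 35, 32, 31, 32, 33, 33, 38, 35, 37, 38, 38, 37, 37, 35, 39, 34, 39, 33, 32, 30, 30, 30, 38, 37, 39, 37, 36, 38, 40, 37, 35, 29, 28, 31, 28, 29, 29, 30, 27, 34, 37, 51, 72, 82, 82, 91, 107, 112, 101, 63, 34, 28, 30, 37, 36, 36, 36, 32, 32, 40, 46, 50, 48, 49, 51, 51, 49, 49, 51, 49, 47, 47, 49, 46]
```

View pics/m4.png

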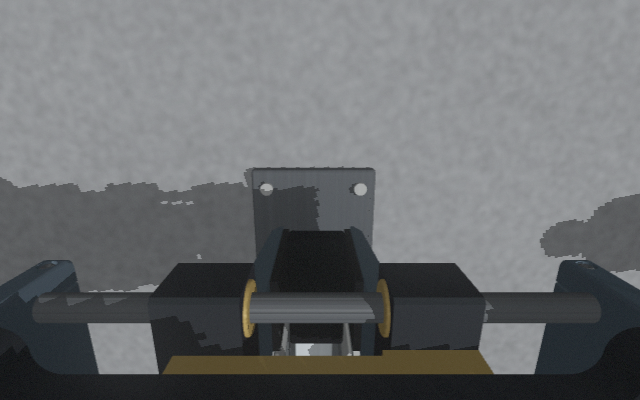

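The view shows the flared lip tips at (285,338) and (347,338) on either side of the tablet front. The base plate centre is at column 314 against 316 for the tablet, so the tool's +1.2 mm y reading is real. I'll correct it and slide under the lips.

```bash
python3 -m pendant '[[1,[0,-1.1,0.4],0],[1,[0,0,0],0],[1,[-4,0,0],0],[1,[-4,0,0],0],[1,[-4,0,0],0],[1,[0,0,0],0]]' 
python3 chk.py m5
```

```text
time_s: 7.9
tool_pos: [0.4828, 0.1718, 0.1278]
tcp_rot: [0.0, 0.131, 0.991, -0.0]
ft_force: [-0.5, -1.0, 4.0]
opening: 0.0297
TCP stop-frame x,y,z -70.1156371392484 -0.09512584759653464 63.85806701725403 yaw 164.94130816259104 F [ 0.8 -1.   3.6] open 0.02975017868901311 7.95
```

```bash
python3 -m pendant '[[1,[-4,0,0],0],[1,[-4,0,0],0],[1,[-4,0,0],0],[1,[-4,0,0],0],[1,[-2,0,0],0],[1,[0,0,0],0]]' 
python3 chk.py m6
```

```text
time_s: 8.7
tool_pos: [0.4999, 0.1674, 0.1279]
tcp_rot: [0.0, 0.131, 0.991, 0.0]
ft_force: [-0.5, 0.2, 2.6]
opening: 0.0297
TCP stop-frame x,y,z -52.33721910296322 0.04665040883605798 63.9342613871646 yaw 164.94387757824728 F [-1.1  0.4  3.9] open 0.029932843635906353 8.75
```

```bash
python3 -m pendant '[[1,[-1,0,0],0],[1,[-1,0,0],0],[1,[-0.5,0,0],0],[1,[0,0,0],0]]' ; python3 -m pendant '[[1,[-0.5,0,0],0],[1,[0,0,0],0]]'
```

```text
time_s: 9.25
tool_pos: [0.5019, 0.1668, 0.1278]
tcp_rot: [-0.0, 0.131, 0.991, 0.0]
ft_force: [-1.6, 0.7, 2.9]
opening: 0.0296
time_s: 9.5
tool_pos: [0.5021, 0.1667, 0.1278]
tcp_rot: [-0.0, 0.131, 0.991, 0.0]
ft_force: [-4.0, 1.3, 3.8]
opening: 0.0298
```

```bash
python3 -m pendant '[[1,[-0.5,0,0],0],[1,[0,0,0],0]]' ; python3 -m pendant '[[1,[-0.4,0,0],0],[1,[0,0,0],0]]'
```

```text
time_s: 9.75
tool_pos: [0.5022, 0.1667, 0.1278]
tcp_rot: [-0.001, 0.131, 0.991, 0.0]
ft_force: [-5.6, 2.6, 4.8]
opening: 0.0297
time_s: 10.0
tool_pos: [0.5023, 0.1667, 0.1278]
tcp_rot: [-0.001, 0.131, 0.991, 0.0]
ft_force: [-5.6, 2.2, 5.9]
opening: 0.0297
```

```bash
python3 -m pendant '[[1,[-0.6,0,0],0],[1,[0,0,0],0],[1,[0,0,0],0]]' ; python3 -m pendant '[[1,[-0.6,0,0],0],[1,[0,0,0],0],[1,[0,0,0],0]]'
```

```text
time_s: 10.38
tool_pos: [0.5024, 0.1666, 0.1278]
tcp_rot: [-0.002, 0.131, 0.991, 0.0]
ft_force: [-8.1, 4.1, 7.0]
opening: 0.0297
time_s: 10.75
tool_pos: [0.5025, 0.1666, 0.1278]
tcp_rot: [-0.002, 0.131, 0.991, 0.0]
ft_force: [-9.4, 3.8, 8.1]
opening: 0.0295
```

```bash
python3 -m pendant '[[1,[-0.6,0,0],0],[1,[0,0,0],0],[1,[0,0,0],0]]' ; python3 -m pendant '[[1,[-0.4,0,0],0],[1,[0,0,0],0],[1,[0,0,0],0],[1,[0,0,0],0],[1,[0,0,0],0]]'; python3 chk.py m7
```

```text
time_s: 11.12
tool_pos: [0.5026, 0.1666, 0.1278]
tcp_rot: [-0.003, 0.131, 0.991, 0.0]
ft_force: [-10.0, 4.9, 8.9]
opening: 0.0296
time_s: 11.75
tool_pos: [0.5026, 0.1666, 0.1278]
tcp_rot: [-0.003, 0.131, 0.991, 0.0]
ft_force: [-12.2, 5.1, 9.7]
opening: 0.0298
TCP stop-frame x,y,z -49.558917853377466 -0.018661421380954835 63.84692491294331 yaw 164.90321986973984 F [-10.7   4.7   9.4] open 0.02928951843309738 11.8
```

```bash
python3 -m pendant '[[1,[-0.5,0,0],0],[1,[-0.3,0,0],0],[1,[0,0,0],0],[1,[0,0,0],0],[1,[0,0,0],0],[1,[0,0,0],0]]'; python3 chk.py m8
```

```text
time_s: 12.55
tool_pos: [0.5027, 0.1665, 0.1278]
tcp_rot: [-0.004, 0.131, 0.991, 0.0]
ft_force: [-13.5, 7.1, 12.2]
opening: 0.0295
TCP stop-frame x,y,z -49.41402002551541 -0.014692073917672133 63.855403329927015 yaw 164.89408732818214 F [-13.2   6.8  10.9] open 0.03000348748660917 12.6
```

```bash
python3 -m pendant '[[1,[2.5,0,0],0],[1,[0,0,0],0],[-0.2,[0,0,0],0],[-0.2,[0,0,0],0],[-0.2,[0,0,0],0],[-0.2,[0,0,0],0],[-0.2,[0,0,0],0]]'; python3 chk.py m9
```

```text
time_s: 13.48
tool_pos: [0.5039, 0.1663, 0.1278]
tcp_rot: [0.0, 0.131, 0.991, 0.0]
ft_force: [-0.5, -0.1, -0.5]
opening: 0.0549
TCP stop-frame x,y,z -48.2256776151969 -0.0021604082974135963 63.835075006802384 yaw 164.93791107139907 F [ 0.8 -0.4 -0.8] open 0.054898931191164596 13.525
```

View pics/m9.png

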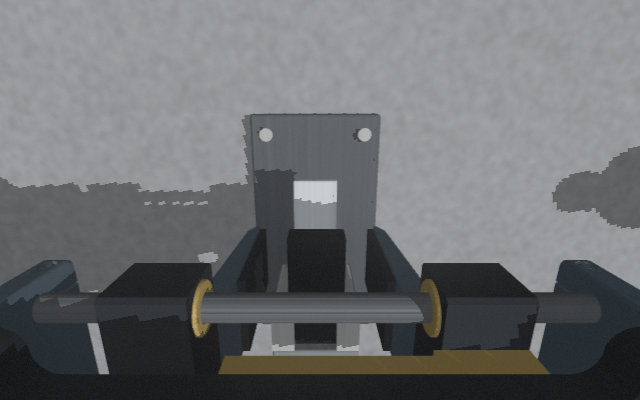

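The tablet (288–345, 230–350) is released, lies straight along the plate and has its front under the lips. I'll lift, check it by depth, then go to tablet two.

```bash
python3 -m pendant '[[-0.2,[0,0,-30],0],[-1,[0,0,-50],0],[-1,[40,0,-40],0],[-1,[30,0,0],0],[-1,[0,0,0],0]]'; python3 chk.py m10; python3 - <<'E'
from h import *
f=np.load('chk.npz');p,Pm,K,Rw,c=[f[k] for k in('p','Pm','K','Rw','c')]
m=((p.max(2)<60)&(abs(Pm[...,2])<3)&(abs(Pm[...,1])<25)&(Pm[...,0]>-110)&(Pm[...,0]<5)).astype(np.uint8)
cs=max(cv2.findContours(m,0,2)[0],key=cv2.contourArea); X=plane(cs[:,0],.064,K,Rw,c)[:,:2]*1000
u=np.array([.9659,-.2588]);nn=np.array([.2588,.9659]); Y=np.c_[X@u-491.9,X@nn-291.0].astype(np.float32)
print(Y.min(0),Y.max(0),cv2.minAreaRect(Y)); b=Y[Y[:,0]<-35]; print('rear part y',b[:,1].min(),b[:,1].max(),'z',np.median(Pm[...,2][m>0]))
E
python3 -m pendant '[[-1,[-24,-57,0],0],[-1,[-24,-57,0],0],[-1,[-24,-57,0],0],[-1,[-24,-57,0],0],[-1,[-24,-57,0],0],[-1,[-24,-57,0],0],[-1,[-20.5,-58.5,0],0],[-1,[0,0,20],-8.1],[-1,[0,0,28],-8.1],[-1,[0,0,0],-8.1],[-1,[0,0,0],0],[-1,[0,0,0],0]]'; python3 tab.py t2
```

```text
time_s: 14.15
tool_pos: [0.4347, 0.1847, 0.2485]
tcp_rot: [0.0, 0.13, 0.991, 0.0]
ft_force: [0.8, -1.1, 0.3]
opening: 0.0903
TCP stop-frame x,y,z -118.61195111949729 0.07452078545617269 184.16963156217588 yaw 165.0027517429317 F [ 0.8 -0.4  0.1] open 0.09094377989534583 14.2
[-65.61362 -13.74026] [-30.565945  15.29223 ] ((-48.091636657714844, 0.7567996978759766), (35.01959228515625, 29.032506942749023), 0.06277868151664734)
rear part y -13.328752 14.789813 z 0.5548592152541687
time_s: 15.7
tool_pos: [0.4914, -0.2456, 0.1997]
tcp_rot: [0.0, -0.079, 0.997, -0.0]
ft_force: [-0.8, -0.7, 0.1]
opening: 0.0908
[ 0.49137375 -0.24541853  0.19989847] -170.85947944375587
[307 207] ((507.86529541015625, -244.55914306640625), (63.34907531738281, 28.733726501464844), 8.627546310424805) long dir 8.627546310424805 in tool mm [-16.3  -1.7 185.9]
```

View pics/t2.png

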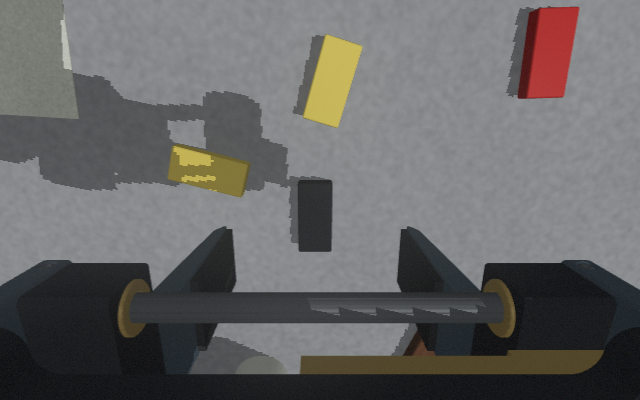

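The black tablet is at (315,215), with the shaded yellow bar at (208,170) close to where the left finger would land. I'll narrow the jaws to 55 mm before descending.

```bash
python3 -m pendant '[[-0.2,[0.5,-1.5,30],0.5],[-0.2,[0,0,20],0],[-0.2,[0,0,10],0],[-0.2,[0,0,10],0],[-0.2,[0,0,20],0],[-0.2,[0,0,20],0],[-0.2,[0,0,9.5],0],[-0.2,[0,0,0],0],[1,[0,0,0],0],[1,[0,0,0],0],[1,[0,0,0],0],[1,[0,0,0],0]]' 40; python3 -m pendant '[[1,[0,0,0],0],[1,[0,0,0],0]]'
```

```text
time_s: 17.25
tool_pos: [0.491, -0.2467, 0.0809]
tcp_rot: [0.0, -0.076, 0.997, -0.0]
ft_force: [-0.1, 0.4, 2.7]
opening: 0.0297
time_s: 17.5
tool_pos: [0.491, -0.2467, 0.0809]
tcp_rot: [0.0, -0.076, 0.997, -0.0]
ft_force: [-0.8, 0.4, 5.5]
opening: 0.0295
```

```bash
python3 -m pendant '[[1,[0,0,-30],0],[1,[0,0,-40],7.9],[1,[0,0,-39],7.9],[1,[0,0,0],7.9],[1,[16.2,50.3,0],0],[1,[16.2,50.3,0],0],[1,[16.2,50.3,0],0],[1,[16.2,50.3,0],0],[1,[16.2,50.3,0],0],[1,[16.2,50.3,0],0],[1,[16.2,50.3,0],0],[1,[16.2,50.3,0],0]]'; python3 -m pendant '[[1,[0,0,0],0],[1,[0,0,0],0]]'; python3 chk.py m11;python3 - <<'E'
from h import *
f=np.load('chk.npz');p,Pm,K,Rw,c=[f[k] for k in('p','Pm','K','Rw','c')]
u=np.array([.9659,-.2588]);nn=np.array([.2588,.9659])
def mg(uv,z):
    X=plane(uv,z/1000,K,Rw,c)*1000; return np.c_[X[:,:2]@u-491.9,X[:,:2]@nn-291.0]
print([(v,int(p[v,316].max())) for v in range(222,238)],[(v,int(p[v,316].max())) for v in range(334,352)])
print(mg([[316,341.5]],bot.get_obs()['tool_pos'][2]*1000-66.4), Pm[240:260:6,316].round(1).tolist(),Pm[325:342:5,316].round(1).tolist())
E
```

```text
time_s: 19.0
tool_pos: [0.4689, 0.1773, 0.189]
tcp_rot: [-0.0, 0.13, 0.991, -0.0]
ft_force: [1.1, -0.0, 0.9]
opening: 0.0295
time_s: 19.25
tool_pos: [0.469, 0.1752, 0.1889]
tcp_rot: [-0.001, 0.13, 0.992, -0.001]
ft_force: [-0.5, -1.0, 0.3]
opening: 0.0296
TCP stop-frame x,y,z -83.96974356343208 -0.8247653205767165 124.97829735603668 yaw 165.00828119062223 F [-0.7  0.6  0. ] open 0.02952083725142531 19.3
[(222, 199), (223, 199), (224, 198), (225, 198), (226, 199), (227, 199), (228, 199), (229, 200), (230, 80), (231, 33), (232, 33), (233, 35), (234, 35), (235, 34), (236, 33), (237, 33)] [(334, 31), (335, 32), (336, 31), (337, 37), (338, 34), (339, 39), (340, 38), (341, 34), (342, 58), (343, 127), (344, 149), (345, 147), (346, 147), (347, 146), (348, 144), (349, 145), (350, 146), (351, 147)]
[[-3.56088409e+01  1.55848653e-02]] [[-97.4, -0.1, 58.0], [-95.1, -0.1, 60.2], [-91.0, -0.1, 58.7], [-87.9, -0.1, 59.3]] [[-46.7, -0.0, 58.7], [-43.8, 0.0, 59.3], [-40.0, 0.0, 58.6], [-37.2, 0.0, 59.3]]
```

View pics/m11.png

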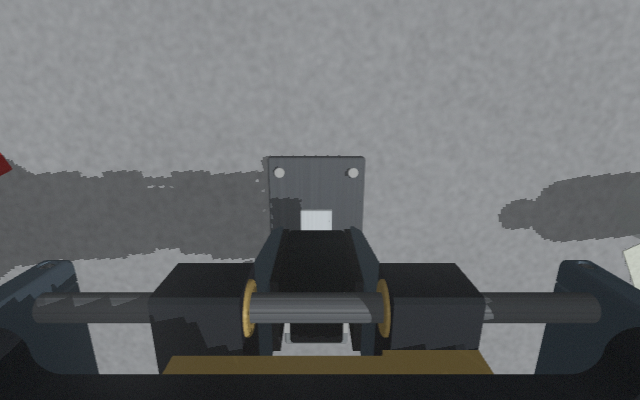

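The second tablet is level in the pads (275–357, 231–342), with the plate's rear end at (316,220). I'll let the arm settle while descending part-way, then read the lateral error.

```bash
python3 -m pendant '[[1,[0,0,20],0],[1,[0,0,15],0],[1,[0,0,0],0],[1,[0,0,0],0],[1,[0,0,0],0],[1,[0,0,0],0]]'; python3 chk.py m12
```

```text
time_s: 20.05
tool_pos: [0.4696, 0.1758, 0.1548]
tcp_rot: [0.0, 0.13, 0.991, 0.0]
ft_force: [-0.3, 0.7, -1.6]
opening: 0.0296
TCP stop-frame x,y,z -83.84602456896965 0.2929508612035079 90.72773006027936 yaw 165.04511793547192 F [ 0.4  0.4 -0.8] open 0.030078469867797768 20.1
```

```bash
python3 -m pendant '[[1,[0,-0.3,8],0],[1,[0,0,6],0],[1,[0,0,6],0],[1,[0,0,5.8],0],[1,[0,0,0],0],[1,[0,0,0],0],[1,[0,0,0],0]]'; python3 chk.py m13
```

```text
time_s: 20.98
tool_pos: [0.4695, 0.1755, 0.1287]
tcp_rot: [0.0, 0.13, 0.991, 0.0]
ft_force: [0.5, 1.1, 3.3]
opening: 0.0293
TCP stop-frame x,y,z -83.85053338377259 -0.03884780787325326 64.74243930862067 yaw 165.0386707697446 F [0.4 0.3 4.5] open 0.029710709571031165 21.025
```

```bash
python3 -m pendant '[[1,[-4,0,0],0],[1,[-4,0,0],0],[1,[-4,0,0],0],[1,[-3,0,0],0],[1,[0,0,0],0],[1,[0,0,0],0]]'; python3 chk.py m14
```

```text
time_s: 21.78
tool_pos: [0.4834, 0.1712, 0.1283]
tcp_rot: [-0.001, 0.13, 0.991, -0.0]
ft_force: [-2.6, 0.1, 3.7]
opening: 0.0296
TCP stop-frame x,y,z -69.23686031673316 -0.531385801999761 64.3235604287139 yaw 165.0389877742338 F [-2.3 -0.4  3. ] open 0.029805337299013454 21.825
```

```bash
python3 -m pendant '[[1,[-3.5,0.4,0],0],[1,[-3.5,0,0],0],[1,[-3.5,0,0],0],[1,[-3.5,0,0],0],[1,[-3,0,0],0],[1,[0,0,0],0],[1,[0,0,0],0]]'; python3 chk.py m15
```

```text
time_s: 22.7
tool_pos: [0.5009, 0.1674, 0.1288]
tcp_rot: [0.001, 0.13, 0.991, 0.0]
ft_force: [0.2, -0.9, 4.3]
opening: 0.0297
TCP stop-frame x,y,z -51.443705793771755 0.30382575575765713 64.79981861753942 yaw 165.0506728875473 F [-0.2 -1.   4.2] open 0.029595714203893824 22.75
```

```bash
python3 -m pendant '[[1,[-0.8,0,0],0],[1,[-0.7,0,0],0],[1,[-0.5,0,0],0],[1,[0,0,0],0]]'; python3 -m pendant '[[1,[-0.6,0,0],0],[1,[0,0,0],0]]';python3 -m pendant '[[1,[-0.6,0,0],0],[1,[0,0,0],0]]'
```

```text
time_s: 23.25
tool_pos: [0.5014, 0.1672, 0.1285]
tcp_rot: [-0.001, 0.13, 0.991, 0.0]
ft_force: [-3.9, 0.9, 6.0]
opening: 0.0296
time_s: 23.5
tool_pos: [0.502, 0.1671, 0.1285]
tcp_rot: [-0.001, 0.13, 0.991, 0.0]
ft_force: [-4.2, 1.2, 5.4]
opening: 0.0298
time_s: 23.75
tool_pos: [0.5023, 0.167, 0.1285]
tcp_rot: [-0.001, 0.13, 0.991, 0.0]
ft_force: [-4.2, 1.3, 5.4]
opening: 0.0295
```

```bash
python3 -m pendant '[[1,[-0.6,0,0],0],[1,[0,0,0],0]]';python3 -m pendant '[[1,[-0.6,0,0],0],[1,[0,0,0],0]]';python3 -m pendant '[[1,[-0.6,0,0],0],[1,[0,0,0],0]]'
```

```text
time_s: 24.0
tool_pos: [0.5024, 0.1669, 0.1285]
tcp_rot: [-0.002, 0.13, 0.991, 0.0]
ft_force: [-5.2, 1.7, 7.0]
opening: 0.03
time_s: 24.25
tool_pos: [0.5025, 0.1669, 0.1285]
tcp_rot: [-0.002, 0.13, 0.991, 0.0]
ft_force: [-7.6, 2.6, 7.2]
opening: 0.0299
time_s: 24.5
tool_pos: [0.5026, 0.1669, 0.1285]
tcp_rot: [-0.003, 0.131, 0.991, 0.0]
ft_force: [-9.2, 3.7, 8.8]
opening: 0.0298
```

```bash
python3 -m pendant '[[1,[-0.6,0,0],0],[1,[-0.4,0,0],0],[1,[0,0,0],0],[1,[0,0,0],0]]';python3 -m pendant '[[1,[-0.6,0,0],0],[1,[0,0,0],0],[1,[0,0,0],0],[1,[0,0,0],0]]'
```

```text
time_s: 25.0
tool_pos: [0.5028, 0.1668, 0.1285]
tcp_rot: [-0.004, 0.131, 0.991, 0.0]
ft_force: [-11.8, 4.8, 11.2]
opening: 0.0297
time_s: 25.5
tool_pos: [0.5028, 0.1668, 0.1285]
tcp_rot: [-0.005, 0.131, 0.991, 0.0]
ft_force: [-12.7, 5.6, 12.3]
opening: 0.03
```

```bash
python3 -m pendant '[[1,[-0.5,0,0],0],[1,[0,0,0],0],[1,[0,0,0],0],[1,[0,0,0],0],[1,[0,0,0],0],[1,[0,0,0],0]]'; python3 -m pendant '[[1,[2.5,0,0],0],[1,[0,0,0],0],[-0.2,[0,0,0],0],[-0.2,[0,0,0],0],[-0.2,[0,0,0],0],[-0.2,[0,0,0],0],[-0.2,[0,0,0],0]]'; python3 -m pendant '[[-0.2,[0,0,-30],0],[-1,[0,0,-50],0],[-1,[40,0,-40],0],[-1,[30,0,0],0],[-1,[0,0,0],0],[-1,[0,0,0],0],[-1,[0,0,0],0]]'; python3 chk.py m16; python3 - <<'E'
from h import *
f=np.load('chk.npz');p,Pm,K,Rw,c=[f[k] for k in('p','Pm','K','Rw','c')]
m=((p.max(2)<60)&(abs(Pm[...,2])<3)&(abs(Pm[...,1])<25)&(Pm[...,0]>-110)&(Pm[...,0]<5)).astype(np.uint8)
cs=max(cv2.findContours(m,0,2)[0],key=cv2.contourArea); X=plane(cs[:,0],.064,K,Rw,c)[:,:2]*1000
u=np.array([.9659,-.2588]);nn=np.array([.2588,.9659]); Y=np.c_[X@u-491.9,X@nn-291.0].astype(np.float32)
print(Y.min(0),Y.max(0),cv2.minAreaRect(Y),'z',np.median(Pm[...,2][m>0]))
i=np.where(m.any(0))[0];j=np.where(m.any(1))[0];print(i[[0,-1]],j[[0,-1]])
v0,u0=max(j[0]-60,0),max(i[0]-70,0); cv2.imwrite('pics/fin.png',cv2.resize(p[v0:v0+150,u0:u0+180],None,fx=4,fy=4,interpolation=2)[...,::-1]); print(u0,v0)
E
```

```text
time_s: 26.25
tool_pos: [0.5029, 0.1668, 0.1285]
tcp_rot: [-0.005, 0.131, 0.991, 0.0]
ft_force: [-13.3, 5.6, 12.7]
opening: 0.0301
time_s: 27.12
tool_pos: [0.5049, 0.1662, 0.1285]
tcp_rot: [0.0, 0.13, 0.991, 0.0]
ft_force: [0.3, -0.3, 1.8]
opening: 0.0547
time_s: 28.0
tool_pos: [0.438, 0.1842, 0.2481]
tcp_rot: [-0.0, 0.13, 0.991, -0.0]
ft_force: [0.3, -0.2, 0.3]
opening: 0.0912
TCP stop-frame x,y,z -116.59135423913563 0.247899833634051 184.0751147040743 yaw 165.00556033851964 F [-0.5 -0.6  0.3] open 0.0912765644782231 28.05
[-65.6213   -14.024271] [-27.667988  15.464395] ((-46.6032600402832, 0.6784439086914062), (38.2281379699707, 29.033950805664062), 0.8106644749641418) z 0.5268150751262795
[300 332] [254 291]
230 194
```

View pics/fin.png

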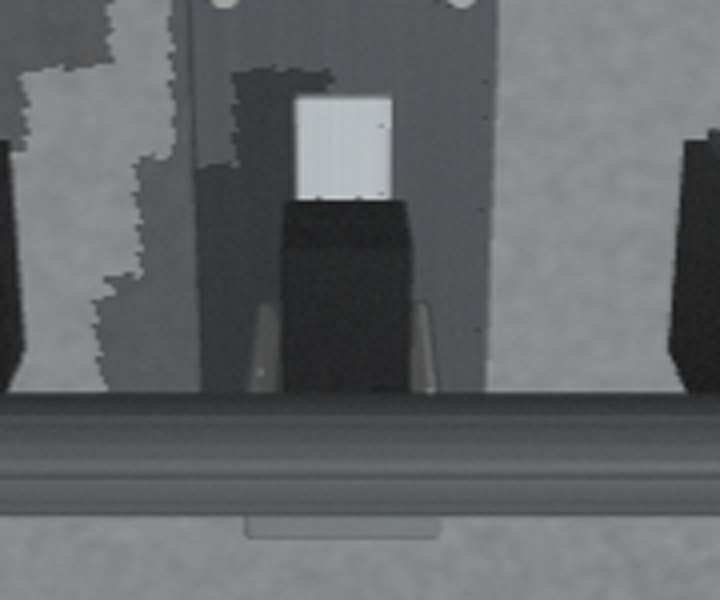

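The final view shows one unbroken black stack. The top face ends at crop row 247 and both rear faces run flush from 200 to 247, with no step between the two tablets. It is straight between the lips at (265,340) and (425,340), and the fingers are well clear. Handing in.

```bash
python3 -c "
from bench import bot
print(bot.hand_in())"
```

```text
the job is handed in; nothing more can be done
None
```

Both black tablets are in the magazine, one on top of the other, and I handed the job in at about 28 s of the 72 s allowed. The hand-in gives no verdict.

- **Bedding:** I gripped each tablet about 17 mm behind its middle, pressed it down about 15 mm and slid it under the lips to the stop. I then raised the push in small steps to about 14.5 N measured for the first and 14.3 N for the second, and held each for over half a second. Allowing for up to 5 N of friction, each pressed the stop with about 9–14.5 N.
- **Last checks:** The upper tablet is straight to within 1°, about 0.7 mm off the channel's middle, and up against the lips to within about 0.5 mm. The rear faces of the two tablets are flush. The jaws are open, the tool is clear, and the wrist force is near zero.
- **Small disagreement:** The camera put the rear edge of the top tablet 65.6 mm from the stop both times, where 64 mm is ideal. That is inside the 2 mm tolerance. I put it down to image resolution and an error of about 1 mm in my stop position, since the tool position while pushing gave about 65 mm.
- **Bystanders:** I moved nothing near the cup, bottle or paperweight. I narrowed the jaws for the second grasp to clear a yellow bar. I did not take a separate final picture of these.

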